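# Shim the rocking portion scale

## Task

The portion scale on the bench rocks because one foot has lost its pad. Push the plywood wedge along the bench, thin end first, under that short foot until the scale stands level and no longer rocks, then press down firmly for a moment with the fingertips on the corner of the pan above that foot to check that it stays level. Only push and press: do not pick up the wedge, and leave the other things on the bench where they are.

Things in the scene. Friction and masses are not known exactly. Their poses are not given: they have to be found in the camera images.
- wedge: Loose plywood wedge, 90 g, flat on the bench. Origin: centre of its underside (centre of mass at x=-23 mm); x along its 120 mm length from thick heel (end face x=-60 mm) to thin end (x=+60), z up. Ramp 42 mm wide, rising evenly from 2 mm thick at x=+60 to 20 mm at x=-50. Heel (x=-60 to -44): a cross bar 56 mm wide (y), 26 mm high, with a flat upright end face to push on.
- scale (a joint): Tilt of the scale, rad: 0 = level and firm on all feet, 0.055 = rocked fully down towards the short foot, where gravity keeps it (about 8 N up at the short foot raises it). It rocks about the line through the soles of its two neighbouring feet and stops at 0; 0.055 rad moves the short foot 8.6 mm.
- short_foot (a point): Lowest point of the scale's short foot, a bare steel stud with a ball end of 12 mm radius (its rubber pad is gone). 3 mm above the bench when rocked down, 11.5 mm when the scale is level: then it rests on the wedge about mid-length, and pushing stiffens sharply. Pushing the wedge in takes about 6 to 16 N.
- scale_stand: The white portion scale's place on the bench; it does not slide. Origin on the bench below its centre, axes along its sides. Housing 200 x 200 mm, underside 28 mm, top 58 mm up. Feet at x, y = +-110 mm under round lugs 38 mm wide, tops 38 mm up; the short foot is at x=-110, y=+110. The wedge starts off the +y side, thin end roughly towards it; along -y there is room for it under the scale.
- pan_corner (a point): Point to press, straight down with a few newtons: on the flat top of the square metal pan (170 x 170 mm, fixed on the scale, its top 66 mm above the bench when level), 55 mm from its centre along each side towards the short foot, so 30 mm in from the pan's two nearest edges. It moves with the tilt.
- cup: steel cup, 68 mm across, 75 mm tall: bystander; origin on its underside, or on its axis if it lies.
- cake_ring: thin steel cake ring, 84 mm across, 45 mm tall: bystander; origin on its underside, or on its axis if it lies.
- spatula: spatula lying flat: bystander; origin on its underside, or on its axis if it lies.
- lid_stack: short stack of black round lids, 124 mm across, 26 mm tall: bystander; origin on its underside, or on its axis if it lies.
- jar: amber jar, 70 mm across, 85 mm tall: bystander; origin on its underside, or on its axis if it lies.
- spray: white bottle with blue cap, 72 mm across, 190 mm tall: bystander; origin on its underside, or on its axis if it lies.
- brush: pastry brush lying flat: bystander; origin on its underside, or on its axis if it lies.

How it is judged:
By the outcome, as a careful person would: the job done as asked, in the order asked, and still so for the second after the job is handed in, with the robot touching nothing.
It also fails if it takes over 69 s, if anything falls off the work surface, if the arm or the gripper's body presses on something with over 40 N, if the wrist force passes 120 N, or if a joint passes its speed limit or range.

## Robot

A 6-joint arm with a two-finger parallel gripper is mounted at the origin on the work surface. World frame = base frame: x ahead of the robot, y to its left, z up, the work surface at z = 0. Lengths are in m, angles in rad, forces in N, time in s.
With the tool pointing down it reaches from about 0.425 to 0.95 m from the base axis. Payload 3.5 kg.
Tool frame: the origin (TCP) lies on the mounting face of the last link; the fingertips stand 173 mm ahead of it and the grasp point (between the pads) lies 155 mm ahead of it; z points along the fingers, y is the direction in which the jaws open and shut (so a half turn about z gives the same grasp; the last joint's range is limited). The gripper opens to 85 mm and grips with 20 to 120 N. Pads are 22 mm wide; open, the fingers measure 114 mm over their backs; the gripper's body (76 mm by 85 mm) begins 54 mm behind the grasp point. The pads swing forward as they close: fully open they stand 13 mm farther back than shut.
Start: joints at [0.965, 0.286, 1.577, -0, 1.279, -0.15], TCP at [0.297, 0.606, 0.405] pointing down, gripper open.
Joint ranges: [-2.77, 2.77], [-0.9, 2.22], [0.21, 2.48], [-1.53, 4.67], [0.24, 2.81], [-2.84, 2.84]. Speed limits (rad/s): [2.79, 2.79, 3.14, 3.14, 3.14, 3.14].

## Interface

Orientations are given as [roll, pitch, yaw] about the fixed x, y, z axes, in that order (R = Rz(yaw) Ry(pitch) Rx(roll)).
In Python, from bench import manip, viewer gives the robot as it stands.
- The arm moves only by the tool carry_out, never from a script. Its argument "deltas" is a list that holds one entry, the list of rows, each a list of 7 numbers: the turn, a rotation vector about the tool's x, y, z in degrees, then the shift along the tool's x, y, z in m, then the closure in counts, from 0 (fully open) to 255 (shut). In form: [[[wx, wy, wz, x, y, z, jaw], ...]]. A call has 1 to 12 rows; each row shifts and turns the commanded pose from where the row before left it, along the tool's axes as they then stand; what a row does not reach is not made up. A row lasts 1/12 s, in which the tool goes at most 41.7 mm and 7.16 degrees, less where a joint would pass 70% of its speed; a pose out of reach is approached as far as the arm can. A call with a gripper value outside its range is refused whole. The fingers move at their own pace and stop on an object; the grip force is fixed at half the most. Time passes only in rows, so rows that do not move let the fingers close. It gives the time, the measured TCP pose, the force and the opening at its end, in the units of the state.
- manip.get_state(): the state, without advancing time (a new reading comes with each control period).
- viewer.snapshot(name): name is "scene" or "top" or "wrist"; returns a dict with "color" (420x560x3 uint8, red, green, blue), "fx", "fy", "cx", "cy" (pixels), "rvec" (rotation vector, rad) and "tvec" (3), from world to camera coordinates, as OpenCV has them. Camera axes: x right, y down, z forward; pixel columns grow to the right and rows downward; lengths in m; the calibration is good to about 2 mm. A picture is of the moment at which its call begins. There is no depth.
- manip.job_done(): hands the job in, once; it reports no verdict.
The state is a dict: "clock": time; "qpos": joint angles; "qvel": joint speeds; "effort": joint torques, N m; "eef_pos": TCP position; "tcp_rot": TCP orientation; "force": force on the tool from outside, world axes, zero at the start; "torque": the same for the moment, N m; "grip_width": finger opening in m.
Only numpy, scipy, OpenCV 4.12 (cv2) and the standard library are available. Lean on these libraries where they do the work, as an engineer would, in place of code of your own. Each camera call takes 0.05 s, during which the arm holds its last target.

## Working session

There is one attempt and no reset: what is moved stays moved. The work goes in short steps, Python scripts to look and compute and a tool call to move; the robot and the scene stay as the last step left them, time stands still between calls to the robot, and variables do not carry over. Pictures are saved under pics/ and viewed, and the job is handed in when it is done.

Besides the shell and the picture viewer there is one more tool, called after "Request:" by a JSON object that holds its "api" and its "payload", one argument or row to a line. carry_out: Moves the arm, as the interface text tells. Its arguments: {"type":"object","properties":{"deltas":{"type":"array","items":{"type":"array","items":{"type":"array","items":{"type":"number"}}}}},"required":["deltas"]}

```bash
mkdir -p pics; ls; python3 - <<'E'
from bench import manip, viewer
import cv2
for n in ("scene","top","wrist"):
    s=viewer.snapshot(n); cv2.imwrite(f"pics/{n}0.png",s["color"][:,:,::-1]); print(n,s["fx"],s["cx"],s["cy"],s["rvec"],s["tvec"])
print(manip.get_state())
E
```

```text
pics
scene 416.16121710303133 286.62408407200616 204.32581206599318 [ 0.77514793  2.55781857 -1.15693277] [ 0.49364187 -0.10221802  1.54862801]
top 415.60151112440997 283.0564823697227 203.85232933810016 [ 2.19598327 -2.15191399  0.11922604] [-0.0529509   0.57978641  1.16868626]
wrist 309.04746126764377 275.7943405146855 208.29491664327517 [-2.46861271 -1.53939356 -0.20281023] [-0.67371626 -0.03336827  0.37764211]
{'clock': 0.15, 'qpos': array([ 9.65008191e-01,  2.87035491e-01,  1.57781948e+00,  1.19966062e-05,
        1.27860059e+00, -1.49986722e-01]), 'qvel': array([ 0.00156958, -0.00179078, -0.00431327,  0.00110346,  0.00099277,
        0.00071008]), 'effort': array([ 1.01666756e-03, -4.06601143e+01, -2.93143684e+01, -1.25568617e-04,
        3.92827584e-03, -1.05183254e-06]), 'eef_pos': array([0.29698242, 0.60595397, 0.40362724]), 'tcp_rot': array([-3.13975238e+00, -2.89717485e-04,  2.68578751e+00]), 'force': array([-0.89389925,  0.20498523, -0.46374711]), 'torque': array([0.04704419, 0.01513462, 0.02475467]), 'grip_width': 0.08552302440214608}
```

View pics/scene0.png

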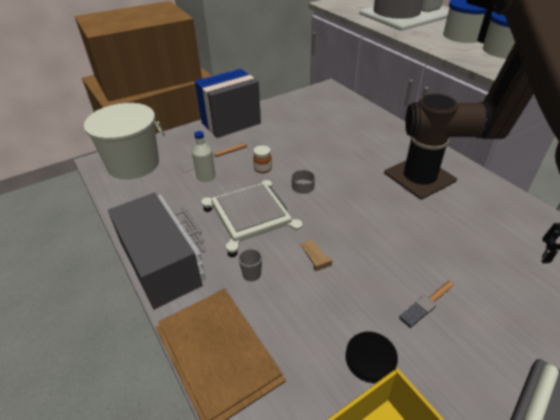

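View pics/top0.png

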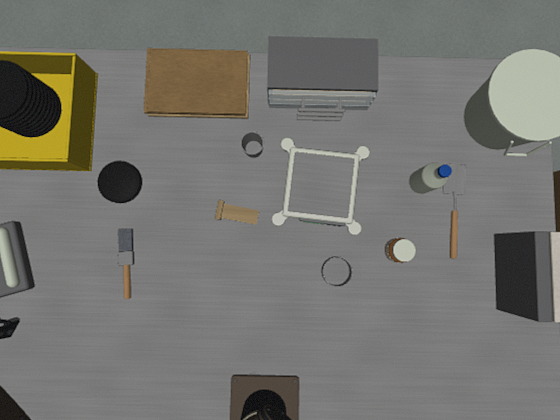

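View pics/wrist0.png

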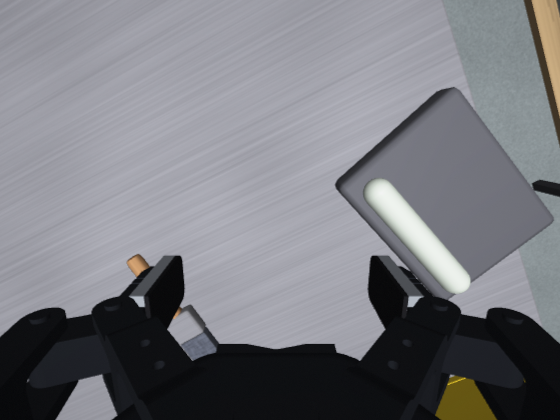

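Top view: wedge at about (237,212), heel left and thin end right; scale centred near (321,186), with its short-foot lug at (279,219). The cup is at (253,145) and the ring at (336,270).

```bash
cat > h.py <<'E'
import numpy as np, cv2
def ray(s,uv,z):
    R=cv2.Rodrigues(np.array(s["rvec"]))[0]; t=np.array(s["tvec"]); C=-R.T@t
    d=R.T@np.array([(uv[0]-s["cx"])/s["fx"],(uv[1]-s["cy"])/s["fy"],1.])
    return C+d*(z-C[2])/d[2]
def proj(s,P):
    K=np.array([[s["fx"],0,s["cx"]],[0,s["fy"],s["cy"]],[0,0,1.]])
    return cv2.projectPoints(np.array(P,float).reshape(-1,3),np.array(s["rvec"]),np.array(s["tvec"]),K,None)[0].reshape(-1,2)
E
python3 - <<'E'
from bench import manip, viewer
import cv2,numpy as np
from h import *
np.set_printoptions(precision=4,suppress=True)
s=viewer.snapshot("top"); im=s["color"]
hsv=cv2.cvtColor(im,cv2.COLOR_RGB2HSV)
m=cv2.inRange(hsv,(8,60,60),(25,255,255)); m[:, :205]=0;m[:,270:]=0;m[:190]=0;m[235:]=0
print("wedge px",m.sum()/255, cv2.minAreaRect(cv2.findNonZero(m)))
c=max(cv2.findContours(m,0,2)[0],key=cv2.contourArea)
print(cv2.approxPolyDP(c,2,True).reshape(-1,2).tolist())
# lugs
w=cv2.inRange(hsv,(0,0,170),(179,60,255))
for (u,v),z in zip([(279,219),(288,145),(362,153),(355,228)],[.03,.038,.046,.038]):
    g=im[v-14:v+15,u-14:u+15]
    print((u,v),ray(s,(u,v),z))
def crop(a,n,x0,x1,y0,y1,k):
    cv2.imwrite(n,cv2.resize(a[y0:y1,x0:x1],None,fx=k,fy=k,interpolation=cv2.INTER_CUBIC)[:,:,::-1])
crop(im,"pics/top1.png",205,375,125,290,4.7)
s2=viewer.snapshot("scene"); crop(s2["color"],"pics/scene1.png",190,350,170,290,5)
E
```

```text
wedge px 620.0 ((236.76922607421875, 213.1538543701172), (41.57661437988281, 19.219379425048828), 11.309932708740234)
[[218, 201], [215, 218], [224, 217], [256, 223], [257, 210]]
(279, 219) [ 0.5367 -0.0304  0.03  ]
(288, 145) [ 0.7519 -0.0521  0.038 ]
(362, 153) [ 0.7312 -0.2658  0.046 ]
(355, 228) [ 0.515  -0.2475  0.038 ]
```

View pics/top1.png

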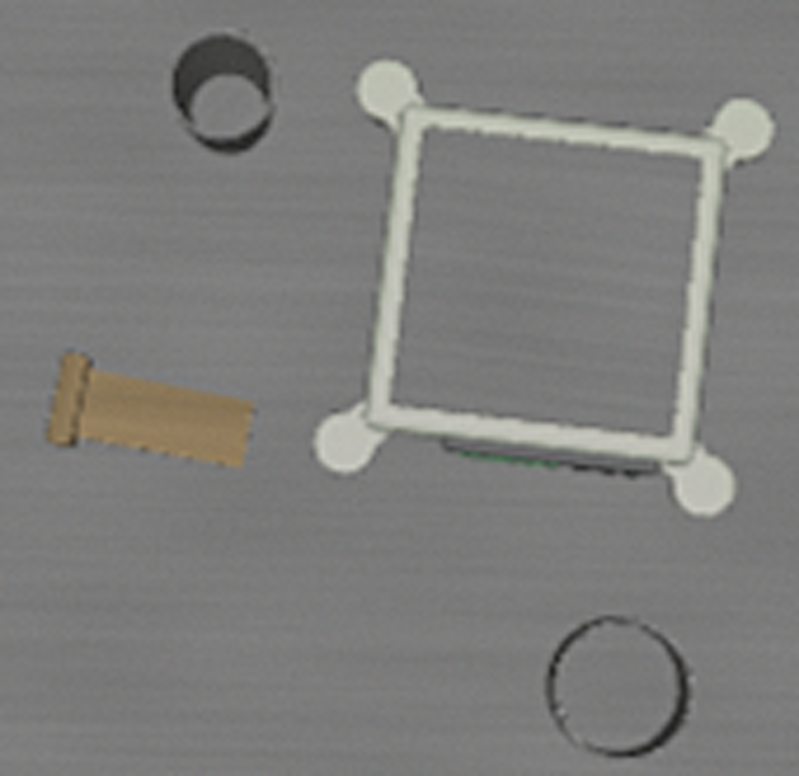

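View pics/scene1.png

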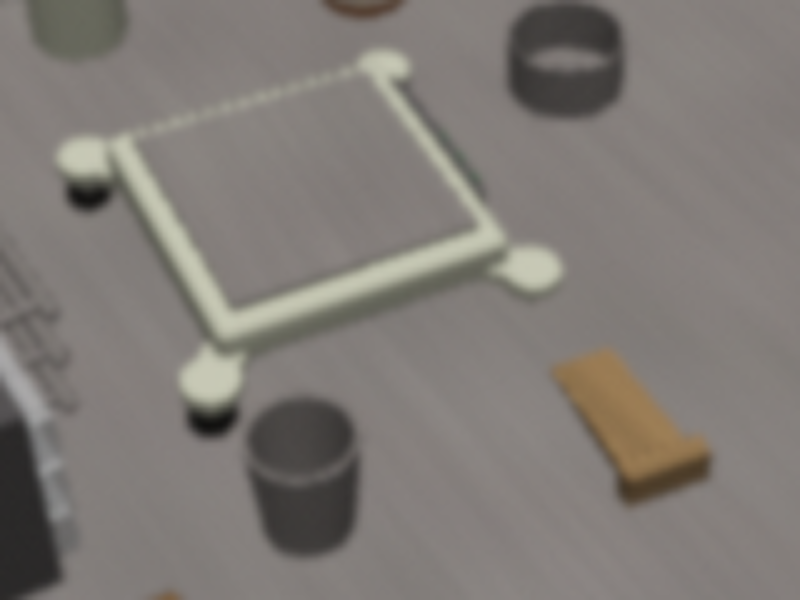

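The crops show the lug centres (345,443), (387,90), (743,128), (704,486); the thin-end corners (253,401), (242,468); and the heel's top back edge (65,352)-(48,442). I'll turn these into positions.

```bash
python3 - <<'E'
from bench import manip, viewer
import cv2,numpy as np
from h import *
np.set_printoptions(precision=4,suppress=True)
s=viewer.snapshot("top")
R=cv2.Rodrigues(np.array(s["rvec"]))[0]; print("C",-R.T@s["tvec"])
f=lambda U,V,z: ray(s,((U+.5)/4.7-.5+205,(V+.5)/4.7-.5+125),z)
L=np.array([f(345,443,.0295),f(387,90,.038),f(743,128,.0465),f(704,486,.038)]); print(L)
c=L.mean(0)[:2]; print("centre",c, [np.linalg.norm(l[:2]-c) for l in L])
M=np.array([[-110,110],[110,110],[110,-110],[-110,-110]])/1000
a=sum(complex(*(l[:2]-c))*complex(*m).conjugate() for l,m in zip(L,M)); yaw=np.angle(a); print("yaw deg",np.degrees(yaw))
Q=np.array([[np.cos(yaw),-np.sin(yaw)],[np.sin(yaw),np.cos(yaw)]])
foot=c+Q@[-.11,.11]; print("foot",foot,"pan corner",c+Q@[-.055,.055],"-y dir",Q@[0,-1])
T=(f(253,401,.002)+f(242,468,.002))/2; H=(f(65,352,.026)+f(48,442,.026))/2
print("thin",T,"heel",H,np.linalg.norm((T-H)[:2]),"dir deg",np.degrees(np.arctan2(*(T-H)[:2][::-1])), "cross-bar len",np.linalg.norm(f(65,352,.026)-f(48,442,.026)))
e=f(242,468,.002)-f(253,401,.002); print("thin edge",np.linalg.norm(e),np.degrees(np.arctan2(e[1],e[0])))
u=(T-H)[:2];u/=np.linalg.norm(u)
d=Q@[0,-1]; n=np.array([-u[1],u[0]]); print("foot rel wedge-centreline lateral",n@(foot-T[:2]),"along from thin",u@(foot-T[:2]))
print("cup top", f(222,85,.075), "ring", f(620,685,.045))
s2=viewer.snapshot("scene")
g=lambda U,V,z: ray(s2,((U+.5)/5-.5+190,(V+.5)/5-.5+170),z)
print("scene: thin",(g(553,372,.002)+g(610,348,.002))/2,"heel back top",(g(618,482,.026)+g(710,448,.026))/2, "foot lug",g(532,269,.0295))
print("lug",g(211,380,.038),g(87,158,.0465),g(384,64,.038))
E
```

```text
C [ 0.4604 -0.0316  1.2214]
[[ 0.5371 -0.0276  0.0295]
 [ 0.7555 -0.0489  0.038 ]
 [ 0.7345 -0.2677  0.0465]
 [ 0.5149 -0.2458  0.038 ]]
centre [ 0.6355 -0.1475] [np.float64(0.15512592806398415), np.float64(0.15528116825502516), np.float64(0.15568570768354204), np.float64(0.15558737021023006)]
yaw deg -5.646777342393914
foot [ 0.5369 -0.0272] pan corner [ 0.5862 -0.0873] -y dir [-0.0984 -0.9951]
thin [0.543  0.0336 0.002 ] heel [0.562  0.1499 0.026 ] 0.11791792616003217 dir deg -99.29423119185412 cross-bar len 0.05623246087896358
thin edge 0.042480239925976125 172.17954814089478
foot rel wedge-centreline lateral 0.0037596604790158953 along from thin 0.06096176440106336
cup top [0.7471 0.0504 0.075 ] ring [ 0.3949 -0.1946  0.045 ]
scene: thin [0.5424 0.0349 0.002 ] heel back top [0.5647 0.1479 0.026 ] foot lug [ 0.5381 -0.0266  0.0295]
lug [ 0.7562 -0.0483  0.038 ] [ 0.7336 -0.2654  0.0465] [ 0.5122 -0.2495  0.038 ]
```

Both views agree to 2–3 mm. I'll push along -98.3° with partly opened fingers behind the heel. First I turn the tool 72.2° and set the jaws.

Request:
{"api": "carry_out", "payload": {
  "deltas": [
    [[0,0,6.6,0,0,0,165],[0,0,6.6,0,0,0,165],[0,0,6.6,0,0,0,165],[0,0,6.6,0,0,0,165],[0,0,6.6,0,0,0,165],[0,0,6.6,0,0,0,165],[0,0,6.6,0,0,0,165],[0,0,6.6,0,0,0,165],[0,0,6.6,0,0,0,165],[0,0,6.6,0,0,0,165],[0,0,6.2,0,0,0,165],[0,0,0,0,0,0,165]]
  ]
}}

```text
clock: 1.35
eef_pos: [0.2971, 0.6061, 0.4047]
tcp_rot: [-3.142, 0.0, 1.424]
force: [-0.5, 0.3, -0.4]
grip_width: 0.0298
```

```bash
cat > to.py <<'E'
import sys,numpy as np
from bench import manip
from scipy.spatial.transform import Rotation as Ro
np.set_printoptions(precision=4,suppress=True)
st=manip.get_state(); R=Ro.from_euler("xyz",st["tcp_rot"])
print(st["clock"],"pos",st["eef_pos"],"rotdeg",np.degrees(st["tcp_rot"]),"F",st["force"],"T",st["torque"],"w",st["grip_width"],"q",st["qpos"])
if len(sys.argv)>3:
    print("tool delta",R.inv().apply(np.array(list(map(float,sys.argv[1:4])))-st["eef_pos"]))
E
python3 to.py .5695 .1935 .300
```

```text
1.35 pos [0.2971 0.6061 0.4047] rotdeg [-179.997     0.0029   81.5798] F [-0.463   0.3336 -0.4128] T [-0.0126  0.0085  0.0511] w 0.02984661000207192 q [0.965  0.2863 1.5768 0.     1.2786 1.112 ]
tool delta [-0.3682  0.3299  0.1047]
```

Request:
{"api": "carry_out", "payload": {
  "deltas": [
    [[0,0,0,-0.023,0.0206,0.0065,165],[0,0,0,-0.023,0.0206,0.0065,165],[0,0,0,-0.023,0.0206,0.0065,165],[0,0,0,-0.023,0.0206,0.0065,165],[0,0,0,-0.023,0.0206,0.0065,165],[0,0,0,-0.023,0.0206,0.0065,165],[0,0,0,-0.023,0.0206,0.0065,165],[0,0,0,-0.023,0.0206,0.0065,165],[0,0,0,-0.023,0.0206,0.0065,165],[0,0,0,-0.023,0.0206,0.0065,165],[0,0,0,-0.023,0.0206,0.0065,165],[0,0,0,-0.023,0.0206,0.0065,165]]
  ]
}}

```text
clock: 2.35
eef_pos: [0.5024, 0.2959, 0.3267]
tcp_rot: [3.141, -0.0, 1.429]
force: [0.9, -0.1, 1.0]
grip_width: 0.0304
```

Request:
{"api": "carry_out", "payload": {
  "deltas": [
    [[0,0,0,-0.023,0.0206,0.0065,165],[0,0,0,-0.023,0.0206,0.0065,165],[0,0,0,-0.023,0.0206,0.0065,165],[0,0,0,-0.023,0.0206,0.0065,165],[0,0,0,0,0,0,165],[0,0,0,0,0,0,165]]
  ]
}}

```text
clock: 2.85
eef_pos: [0.5706, 0.1929, 0.3003]
tcp_rot: [-3.141, 0.0, 1.425]
force: [-0.5, 0.9, 0.4]
grip_width: 0.0303
```

```bash
python3 to.py .5695 .1935 .183; python3 - <<'E'
from bench import viewer
import cv2
s=viewer.snapshot("wrist"); cv2.imwrite("pics/w2.png",s["color"][:,:,::-1])
E
```

```text
2.85 pos [0.5706 0.1929 0.3003] rotdeg [-179.9449    0.0047   81.6443] F [-0.4537  0.8644  0.4065] T [-0.0222  0.0147 -0.0051] w 0.03033834182604712 q [0.1577 0.2343 1.8415 0.0002 1.0667 0.3034]
tool delta [ 0.0004 -0.0011  0.1173]
```

View pics/w2.png

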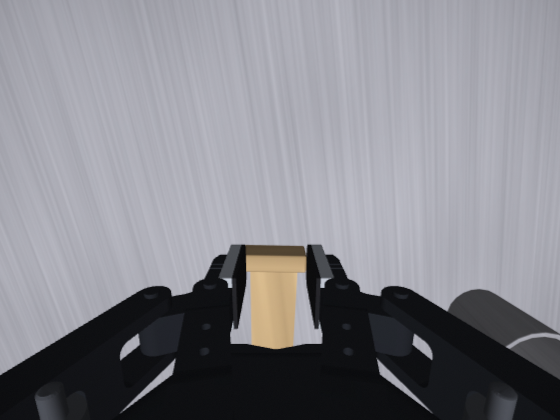

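Wrist view: the heel's end face, around (275,255), is centred between the fingers. I descend behind it.

Request:
{"api": "carry_out", "payload": {
  "deltas": [
    [[0,0,0,0,-0.001,0.02,165],[0,0,0,0,0,0.02,165],[0,0,0,0,0,0.02,165],[0,0,0,0,0,0.02,165],[0,0,0,0,0,0.017,165],[0,0,0,0,0,0.01,165],[0,0,0,0,0,0.008,165],[0,0,0,0,0,0,165],[0,0,0,0,0,0,165],[0,0,0,0,0,0,165]]
  ]
}}

```text
clock: 3.73
eef_pos: [0.5696, 0.1948, 0.187]
tcp_rot: [3.139, -0.001, 1.426]
force: [0.5, -1.3, 1.3]
grip_width: 0.0298
```

```bash
python3 to.py .5477 .0452 .185; python3 - <<'E'
from bench import viewer
import cv2
s=viewer.snapshot("scene"); cv2.imwrite("pics/s3.png",cv2.resize(s["color"][170:290,190:390],None,fx=4,fy=4,interpolation=2)[:,:,::-1])
E
```

```text
3.7333 pos [0.5696 0.1948 0.187 ] rotdeg [179.8743  -0.0417  81.7213] F [ 0.4599 -1.3398  1.3305] T [ 0.0239 -0.0556  0.0588] w 0.02980165811606503 q [0.1611 0.3945 1.8805 0.     0.8643 0.3056]
tool delta [-0.1512 -0.0001  0.0019]
```

View pics/s3.png

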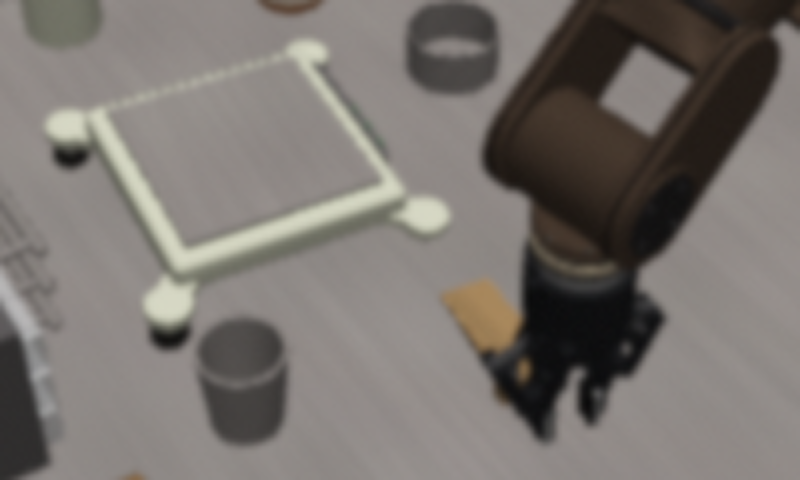

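The fingers are behind the heel. I lower slightly, close on the heel and push to just short of the foot.

Request:
{"api": "carry_out", "payload": {
  "deltas": [
    [[0,0,0,0,0,0.005,165],[0,0,0,-0.006,0,0,165],[0,0,0,-0.006,0,0,165],[0,0,0,-0.006,0,0,165],[0,0,0,-0.006,0,0,165],[0,0,0,-0.006,0,0,165],[0,0,0,-0.006,0,0,165],[0,0,0,-0.006,0,0,165],[0,0,0,-0.006,0,0,165],[0,0,0,-0.006,0,0,165],[0,0,0,-0.006,0,0,165]]
  ]
}}

```text
clock: 4.7
eef_pos: [0.5603, 0.1345, 0.1808]
tcp_rot: [3.141, -0.0, 1.426]
force: [0.3, 1.4, 0.3]
grip_width: 0.0302
```

```bash
python3 to.py .5477 .0452 .183; python3 - <<'E'
from bench import viewer
import cv2
s=viewer.snapshot("top"); cv2.imwrite("pics/t4.png",cv2.resize(s["color"][125:290,205:375],None,fx=4.7,fy=4.7,interpolation=2)[:,:,::-1])
E
```

```text
4.7 pos [0.5603 0.1345 0.1808] rotdeg [179.9911  -0.0063  81.6831] F [0.2831 1.404  0.2702] T [ 0.0758 -0.0041 -0.0235] w 0.03021284648459398 q [0.0596 0.3589 1.9449 0.0001 0.8376 0.2047]
tool delta [-0.0902  0.0005 -0.0022]
```

View pics/t4.png

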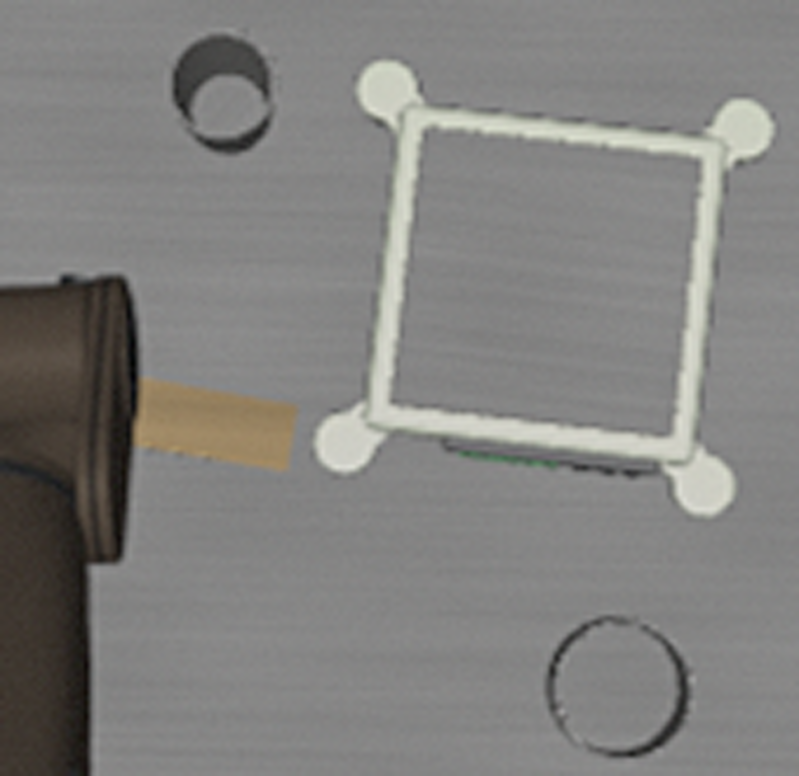

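The wedge slid about 27 mm and runs straight; its thin-end centre (292,436) points at the short-foot lug (345,443). I continue.

Request:
{"api": "carry_out", "payload": {
  "deltas": [
    [[0,0,0,-0.005,0,0,165],[0,0,0,-0.005,0,0,165],[0,0,0,-0.005,0,0,165],[0,0,0,-0.005,0,0,165],[0,0,0,-0.005,0,0,165],[0,0,0,-0.005,0,0,165],[0,0,0,-0.005,0,0,165],[0,0,0,-0.005,0,0,165],[0,0,0,-0.005,0,0,165],[0,0,0,-0.005,0,0,165]]
  ]
}}

```text
clock: 5.58
eef_pos: [0.5534, 0.087, 0.1813]
tcp_rot: [3.14, -0.006, 1.422]
force: [1.6, 12.5, 0.6]
grip_width: 0.0297
```

Request:
{"api": "carry_out", "payload": {
  "deltas": [
    [[0,0,0,-0.004,0,0,165],[0,0,0,-0.004,0,0,165],[0,0,0,-0.004,0,0,165],[0,0,0,-0.004,0,0,165],[0,0,0,-0.004,0,0,165],[0,0,0,0,0,0,165]]
  ]
}}

```text
clock: 6.08
eef_pos: [0.5501, 0.0665, 0.1808]
tcp_rot: [-3.141, -0.003, 1.425]
force: [-0.7, 5.0, 0.0]
grip_width: 0.0302
```

```bash
python3 to.py .5477 .0452 .183; python3 - <<'E'
from bench import viewer
import cv2
s=viewer.snapshot("top"); cv2.imwrite("pics/t5.png",cv2.resize(s["color"][125:290,205:375],None,fx=4.7,fy=4.7,interpolation=2)[:,:,::-1])
E
```

```text
6.0833 pos [0.5501 0.0665 0.1808] rotdeg [-179.9929   -0.1629   81.6199] F [-0.6996  5.0237  0.0478] T [ 0.8087 -0.1167 -0.03  ] w 0.030220511377026797 q [-0.0632  0.3189  1.9994  0.0039  0.8232  0.0805]
tool delta [-0.0214  0.0008 -0.0023]
```

View pics/t5.png

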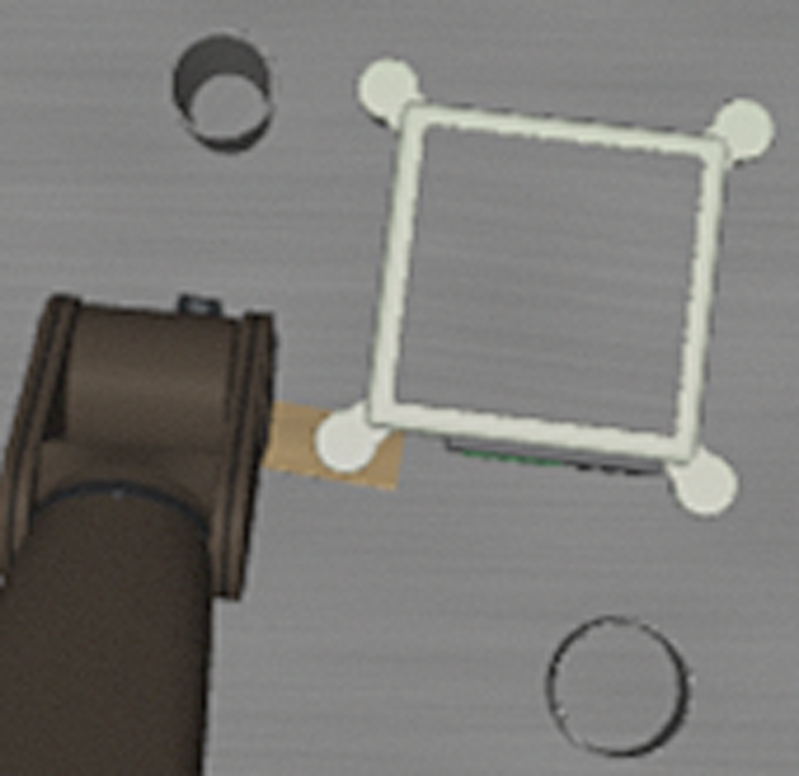

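The wedge is under the foot, with its thin end about 36 mm past it at (398,462), and the push force was about 12 N. I continue in small steps and watch the force.

Request:
{"api": "carry_out", "payload": {
  "deltas": [
    [[0,0,0,-0.003,0,0,165],[0,0,0,-0.003,0,0,165],[0,0,0,-0.003,0,0,165],[0,0,0,-0.003,0,0,165]]
  ]
}}

```text
clock: 6.47
eef_pos: [0.5484, 0.0556, 0.1808]
tcp_rot: [3.141, -0.006, 1.423]
force: [1.5, 11.9, -0.6]
grip_width: 0.0304
```

Request:
{"api": "carry_out", "payload": {
  "deltas": [
    [[0,0,0,-0.002,0,0,165],[0,0,0,-0.002,0,0,165]]
  ]
}}

```text
clock: 6.63
eef_pos: [0.5478, 0.0516, 0.1808]
tcp_rot: [3.141, -0.005, 1.424]
force: [0.9, 11.0, 0.7]
grip_width: 0.0299
```

Request:
{"api": "carry_out", "payload": {
  "deltas": [
    [[0,0,0,-0.001,0,0,165],[0,0,0,-0.001,0,0,165]]
  ]
}}

```text
clock: 6.8
eef_pos: [0.5475, 0.0496, 0.1808]
tcp_rot: [3.141, -0.005, 1.423]
force: [1.0, 10.9, 1.2]
grip_width: 0.0299
```

Request:
{"api": "carry_out", "payload": {
  "deltas": [
    [[0,0,0,-0.001,0,0,165],[0,0,0,-0.001,0,0,165]]
  ]
}}

```text
clock: 6.97
eef_pos: [0.5472, 0.0477, 0.1808]
tcp_rot: [3.141, -0.005, 1.424]
force: [2.1, 11.7, 0.3]
grip_width: 0.03
```

Request:
{"api": "carry_out", "payload": {
  "deltas": [
    [[0,0,0,-0.001,0,0,165],[0,0,0,-0.001,0,0,165]]
  ]
}}

```text
clock: 7.13
eef_pos: [0.547, 0.0457, 0.1808]
tcp_rot: [3.142, -0.005, 1.424]
force: [1.3, 10.8, -0.8]
grip_width: 0.0302
```

Request:
{"api": "carry_out", "payload": {
  "deltas": [
    [[0,0,0,-0.001,0,0,165]]
  ]
}}

```text
clock: 7.22
eef_pos: [0.5468, 0.0448, 0.1808]
tcp_rot: [3.141, -0.005, 1.424]
force: [2.0, 11.6, -0.4]
grip_width: 0.0301
```

Request:
{"api": "carry_out", "payload": {
  "deltas": [
    [[0,0,0,-0.001,0,0,165]]
  ]
}}

```text
clock: 7.3
eef_pos: [0.5467, 0.0437, 0.1808]
tcp_rot: [3.141, -0.005, 1.424]
force: [1.3, 10.1, -0.0]
grip_width: 0.03
```

Not stiffening yet, so I keep going in 1 mm steps.

Request:
{"api": "carry_out", "payload": {
  "deltas": [
    [[0,0,0,-0.001,0,0,165],[0,0,0,-0.001,0,0,165]]
  ]
}}

```text
clock: 7.47
eef_pos: [0.5464, 0.0417, 0.1808]
tcp_rot: [3.141, -0.005, 1.424]
force: [1.1, 11.3, -0.2]
grip_width: 0.0298
```

Request:
{"api": "carry_out", "payload": {
  "deltas": [
    [[0,0,0,-0.001,0,0,165]]
  ]
}}

```text
clock: 7.55
eef_pos: [0.5463, 0.0409, 0.1808]
tcp_rot: [3.141, -0.006, 1.423]
force: [1.7, 14.8, 0.4]
grip_width: 0.0301
```

Request:
{"api": "carry_out", "payload": {
  "deltas": [
    [[0,0,0,-0.001,0,0,165]]
  ]
}}

```text
clock: 7.63
eef_pos: [0.5462, 0.0404, 0.1808]
tcp_rot: [3.141, -0.008, 1.422]
force: [3.9, 17.3, 1.1]
grip_width: 0.0304
```

```bash
python3 to.py; python3 - <<'E'
from bench import viewer
import cv2
s=viewer.snapshot("top"); cv2.imwrite("pics/t6.png",cv2.resize(s["color"][125:290,205:375],None,fx=4.7,fy=4.7,interpolation=2)[:,:,::-1])
E
```

```text
7.6333 pos [0.5462 0.0404 0.1808] rotdeg [179.9764  -0.4413  81.495 ] F [ 3.907  17.2608  1.094 ] T [ 2.8445 -0.3881  0.0817] w 0.030448280149085863 q [-0.1126  0.3069  2.0153  0.0105  0.8187  0.0287]
```

View pics/t6.png

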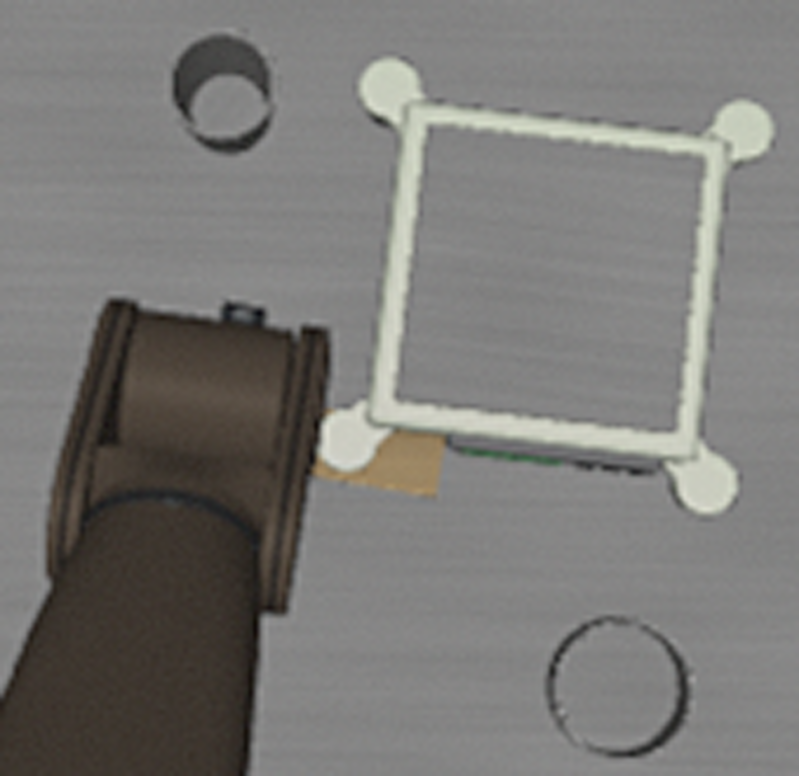

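The force is rising sharply (11 → 15 → 17 N) while the tool barely advances. The top view shows the thin end past the foot at (438,470). One more millimetre to seat it firmly.

Request:
{"api": "carry_out", "payload": {
  "deltas": [
    [[0,0,0,-0.001,0,0,165]]
  ]
}}

```text
clock: 7.77
eef_pos: [0.546, 0.0399, 0.1808]
tcp_rot: [3.141, -0.009, 1.422]
force: [4.0, 20.9, -0.4]
grip_width: 0.03
```

Request:
{"api": "carry_out", "payload": {
  "deltas": [
    [[0,0,0,-0.001,0,0,165]]
  ]
}}

```text
clock: 7.85
eef_pos: [0.546, 0.0394, 0.1809]
tcp_rot: [3.141, -0.01, 1.421]
force: [4.2, 24.0, -0.7]
grip_width: 0.0303
```

Seated at 24 N. I back off, raise and shut the jaws.

Request:
{"api": "carry_out", "payload": {
  "deltas": [
    [[0,0,0,0.003,0,0,165],[0,0,0,0.006,0,0,165],[0,0,0,0.012,0,0,165],[0,0,0,0.012,0,0,165],[0,0,0,0.01,0,0,165],[0,0,0,0,0,-0.02,165],[0,0,0,0,0,-0.03,165],[0,0,0,0,0,-0.03,255],[0,0,0,0,0,-0.03,255],[0,0,0,0,0,-0.02,255],[0,0,0,0,0,0,255],[0,0,0,0,0,0,255]]
  ]
}}

```text
clock: 8.85
eef_pos: [0.5525, 0.0791, 0.3122]
tcp_rot: [3.138, -0.0, 1.426]
force: [0.2, -0.3, -0.9]
grip_width: -0.0002
```

```bash
python3 to.py .5865 -.0875 .300;  python3 - <<'E'
from bench import viewer
import cv2
s=viewer.snapshot("top"); cv2.imwrite("pics/t7.png",cv2.resize(s["color"][125:290,205:375],None,fx=4.7,fy=4.7,interpolation=2)[:,:,::-1])
s=viewer.snapshot("scene"); cv2.imwrite("pics/s7.png",cv2.resize(s["color"][170:290,190:350],None,fx=5,fy=5,interpolation=2)[:,:,::-1])
E
```

```text
8.85 pos [0.5525 0.0791 0.3122] rotdeg [179.8086  -0.0108  81.7126] F [ 0.2222 -0.2985 -0.939 ] T [ 0.0276 -0.006   0.0361] w -0.00021574241667440168 q [-0.0395  0.1259  1.9432 -0.0002  1.0692  0.1053]
tool delta [-0.16    0.0576  0.0124]
```

View pics/t7.png

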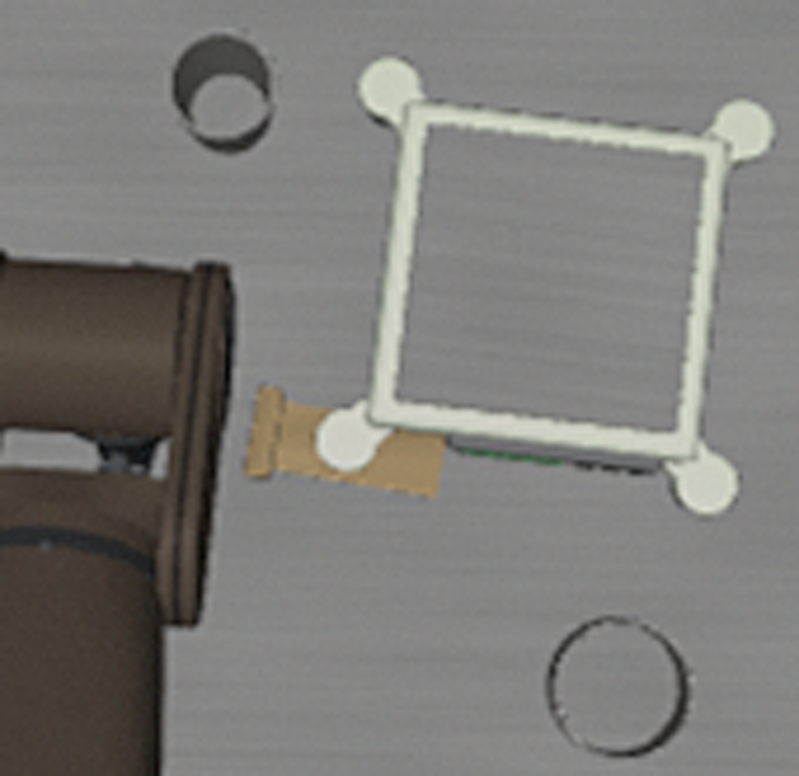

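View pics/s7.png

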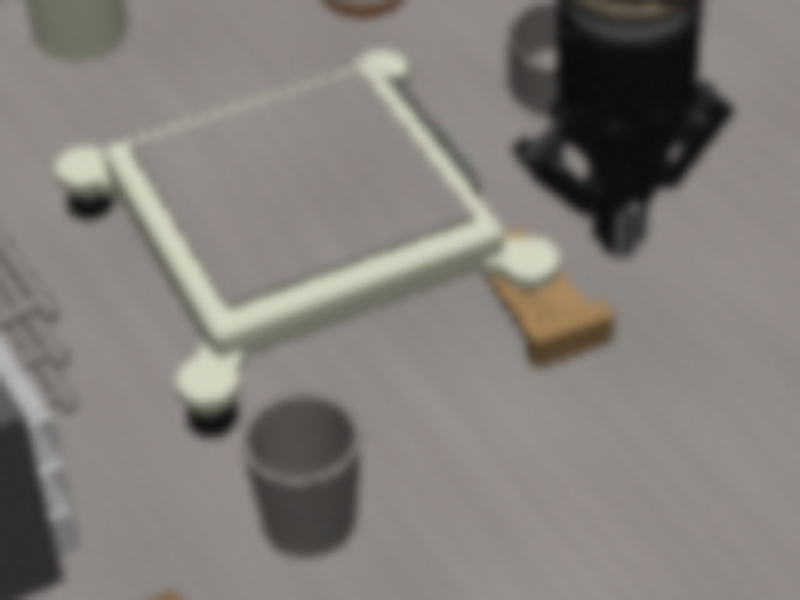

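The wedge stays in place with its heel at (265,430) in the top crop. In the scene view the short-foot lug rose from row 269 to 259 and the far lug dropped from row 158 to 168, so the scale looks level. Next I move above the pan corner.

Request:
{"api": "carry_out", "payload": {
  "deltas": [
    [[0,0,0,-0.02,0.0072,0,255],[0,0,0,-0.02,0.0072,0,255],[0,0,0,-0.02,0.0072,0,255],[0,0,0,-0.02,0.0072,0,255],[0,0,0,-0.02,0.0072,0,255],[0,0,0,-0.02,0.0072,0,255],[0,0,0,-0.02,0.0072,0,255],[0,0,0,-0.02,0.0072,0,255],[0,0,0,0,0,0.02,255],[0,0,0,0,0,0.02,255],[0,0,0,0,0,0.01,255],[0,0,0,0,0,0,255]]
  ]
}}

```text
clock: 9.95
eef_pos: [0.5841, -0.0874, 0.2554]
tcp_rot: [-3.132, -0.002, 1.425]
force: [-0.5, -0.8, -0.9]
grip_width: -0.0
```

```bash
python3 to.py .5865 -.0875 .239;  python3 - <<'E'
from bench import viewer
import cv2
s=viewer.snapshot("wrist"); cv2.imwrite("pics/w8.png",s["color"][:,:,::-1])
s=viewer.snapshot("scene"); cv2.imwrite("pics/s8.png",cv2.resize(s["color"][170:290,190:350],None,fx=5,fy=5,interpolation=2)[:,:,::-1])
E
```

```text
9.95 pos [ 0.5841 -0.0874  0.2554] rotdeg [-179.4361   -0.0966   81.6714] F [-0.5246 -0.778  -0.8814] T [-0.014   0.0032 -0.019 ] w -4.207155142620397e-05 q [-0.3203  0.2709  1.8902 -0.0001  0.9904 -0.1749]
tool delta [0.0003 0.0025 0.0164]
```

View pics/s8.png

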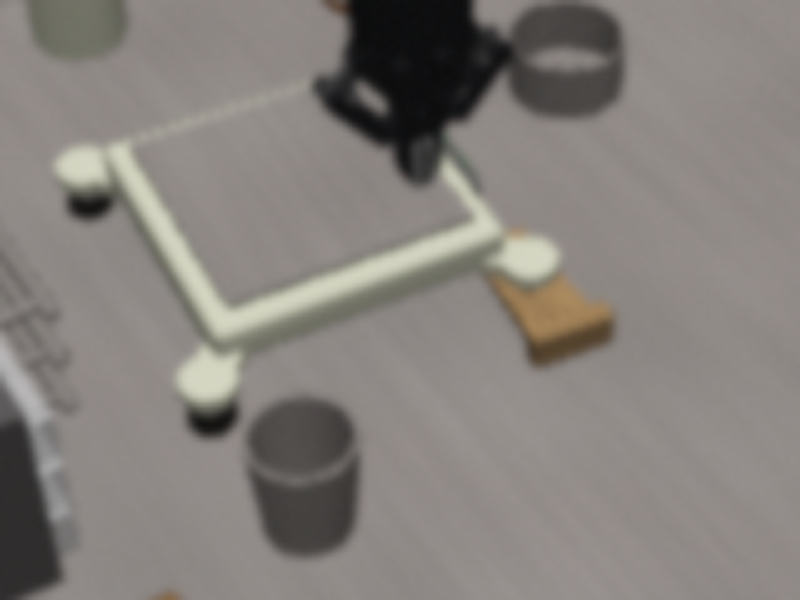

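View pics/w8.png

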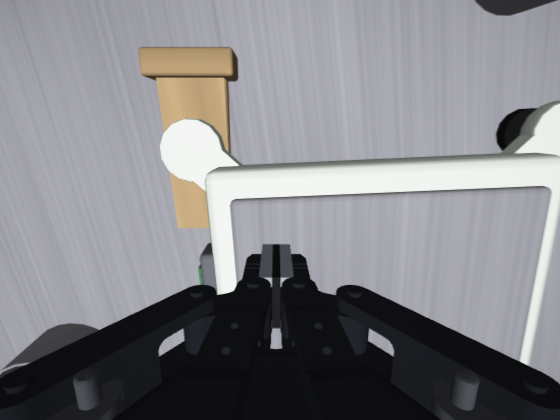

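The fingertips hover over the pan quadrant nearest the short foot; in the wrist view the tips are at (275,265) and the pan corner at (232,195). I lower gently until contact.

Request:
{"api": "carry_out", "payload": {
  "deltas": [
    [[0,0,0,0,0.002,0.004,255],[0,0,0,0,0,0.004,255],[0,0,0,0,0,0.003,255],[0,0,0,0,0,0.002,255],[0,0,0,0,0,0,255]]
  ]
}}

```text
clock: 10.47
eef_pos: [0.5878, -0.0881, 0.2474]
tcp_rot: [-3.141, -0.0, 1.426]
force: [-0.8, 0.2, 0.0]
grip_width: 0.0001
```

Request:
{"api": "carry_out", "payload": {
  "deltas": [
    [[0,0,0,0,0,0.001,255],[0,0,0,0,0,0.001,255]]
  ]
}}

```text
clock: 10.63
eef_pos: [0.588, -0.0883, 0.246]
tcp_rot: [3.141, 0.0, 1.426]
force: [-0.1, -0.1, 0.6]
grip_width: 0.0001
```

Request:
{"api": "carry_out", "payload": {
  "deltas": [
    [[0,0,0,0,0,0.001,255]]
  ]
}}

```text
clock: 10.72
eef_pos: [0.588, -0.0883, 0.2449]
tcp_rot: [3.141, 0.0, 1.426]
force: [0.1, -0.2, 0.4]
grip_width: -0.0001
```

Request:
{"api": "carry_out", "payload": {
  "deltas": [
    [[0,0,0,0,-0.001,0.001,255],[0,0,0,0,0,0.001,255],[0,0,0,0,0,0.001,255]]
  ]
}}

```text
clock: 10.97
eef_pos: [0.5868, -0.0881, 0.2416]
tcp_rot: [-3.141, 0.0, 1.426]
force: [-0.4, 0.3, 1.1]
grip_width: -0.0003
```

Request:
{"api": "carry_out", "payload": {
  "deltas": [
    [[0,0,0,0,0,0.001,255],[0,0,0,0,0,0.001,255]]
  ]
}}

```text
clock: 11.13
eef_pos: [0.5869, -0.0881, 0.2396]
tcp_rot: [-3.142, -0.0, 1.426]
force: [0.1, 0.2, 0.1]
grip_width: -0.0001
```

Request:
{"api": "carry_out", "payload": {
  "deltas": [
    [[0,0,0,0,0,0.001,255]]
  ]
}}

```text
clock: 11.22
eef_pos: [0.5871, -0.0882, 0.2395]
tcp_rot: [-3.141, -0.0, 1.426]
force: [-3.6, 0.7, 8.9]
grip_width: 0.0001
```

Contact came at TCP z = 0.2395, a pan top of about 66 mm, which is level. I press a bit more and hold about 0.8 s.

Request:
{"api": "carry_out", "payload": {
  "deltas": [
    [[0,0,0,0,0,0.0005,255],[0,0,0,0,0,0,255],[0,0,0,0,0,0,255],[0,0,0,0,0,0,255],[0,0,0,0,0,0,255]]
  ]
}}

```text
clock: 11.63
eef_pos: [0.5871, -0.0882, 0.2395]
tcp_rot: [-3.141, 0.0, 1.426]
force: [-3.1, 0.1, 6.1]
grip_width: 0.0003
```

Request:
{"api": "carry_out", "payload": {
  "deltas": [
    [[0,0,0,0,0,0,255],[0,0,0,0,0,0,255],[0,0,0,0,0,0,255],[0,0,0,0,0,0,255],[0,0,0,0,0,0,255]]
  ]
}}

```text
clock: 12.05
eef_pos: [0.5871, -0.0882, 0.2395]
tcp_rot: [-3.141, 0.0, 1.426]
force: [-3.1, 1.1, 4.9]
grip_width: 0.0
```

```bash
python3 to.py;  python3 - <<'E'
from bench import viewer
import cv2
s=viewer.snapshot("wrist"); cv2.imwrite("pics/w9.png",s["color"][:,:,::-1])
E
```

```text
12.05 pos [ 0.5871 -0.0882  0.2395] rotdeg [-179.9641    0.0037   81.6967] F [-3.1196  1.0777  4.9076] T [ 0.1431  0.5161 -0.0065] w 3.8481772286085525e-05 q [-0.3198  0.2986  1.8899 -0.0002  0.9537 -0.1748]
```

View pics/w9.png

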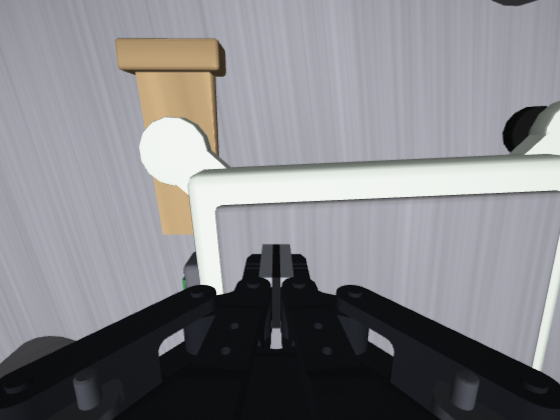

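The fingertips rest on the pan corner and the lug and wedge are unmoved. The force is only 5–9 N, so I press somewhat firmer and hold.

Request:
{"api": "carry_out", "payload": {
  "deltas": [
    [[0,0,0,0,0,0.001,255],[0,0,0,0,0,0,255],[0,0,0,0,0,0,255]]
  ]
}}

```text
clock: 12.35
eef_pos: [0.5872, -0.0882, 0.2395]
tcp_rot: [-3.14, 0.0, 1.426]
force: [-5.5, 0.7, 10.5]
grip_width: 0.0001
```

Request:
{"api": "carry_out", "payload": {
  "deltas": [
    [[0,0,0,0,0,0.0005,255],[0,0,0,0,0,0,255],[0,0,0,0,0,0,255],[0,0,0,0,0,0,255],[0,0,0,0,0,0,255],[0,0,0,0,0,0,255]]
  ]
}}

```text
clock: 12.85
eef_pos: [0.5873, -0.0882, 0.2394]
tcp_rot: [-3.14, 0.0, 1.426]
force: [-6.7, 1.5, 12.8]
grip_width: 0.0
```

Held at 10–13 N with the height unchanged to 0.1 mm. I lift off and clear away.

Request:
{"api": "carry_out", "payload": {
  "deltas": [
    [[0,0,0,0,0,-0.002,255],[0,0,0,0,0,-0.005,255],[0,0,0,0,0,-0.015,255],[0,0,0,0,0,-0.025,255],[0,0,0,0,0,-0.03,255],[0,0,0,0,0,-0.03,255],[0,0,0,0.025,0,-0.01,255],[0,0,0,0.03,0,0,255],[0,0,0,0.03,0,0,255],[0,0,0,0.03,0,0,255],[0,0,0,0.03,0,0,255],[0,0,0,0.03,0,0,255]]
  ]
}}

```text
clock: 13.85
eef_pos: [0.6122, 0.0864, 0.3536]
tcp_rot: [3.142, -0.0, 1.425]
force: [0.0, -0.7, 0.2]
grip_width: 0.0001
```

Request:
{"api": "carry_out", "payload": {
  "deltas": [
    [[0,0,0,0.03,0,0,255],[0,0,0,0.03,0,0,255],[0,0,0,0.03,0,0,255],[0,0,0,0.02,0,0,255],[0,0,0,0,0,0,255],[0,0,0,0,0,0,255]]
  ]
}}

```text
clock: 14.35
eef_pos: [0.628, 0.1948, 0.3533]
tcp_rot: [-3.141, 0.001, 1.428]
force: [0.2, -0.0, 0.2]
grip_width: 0.0001
```

```bash
python3 to.py;  python3 - <<'E'
from bench import viewer
import cv2
s=viewer.snapshot("top"); cv2.imwrite("pics/t10.png",cv2.resize(s["color"][125:290,205:375],None,fx=4.7,fy=4.7,interpolation=2)[:,:,::-1])
s=viewer.snapshot("scene"); cv2.imwrite("pics/s10.png",cv2.resize(s["color"][170:290,190:350],None,fx=5,fy=5,interpolation=2)[:,:,::-1])
E
```

```text
14.35 pos [0.628  0.1948 0.3533] rotdeg [-179.9712    0.0335   81.8073] F [ 0.2122 -0.0148  0.1762] T [-0.0154 -0.0085  0.0144] w 5.2097097067625936e-05 q [ 0.1467  0.2919  1.6663 -0.0004  1.1839  0.2899]
```

View pics/t10.png

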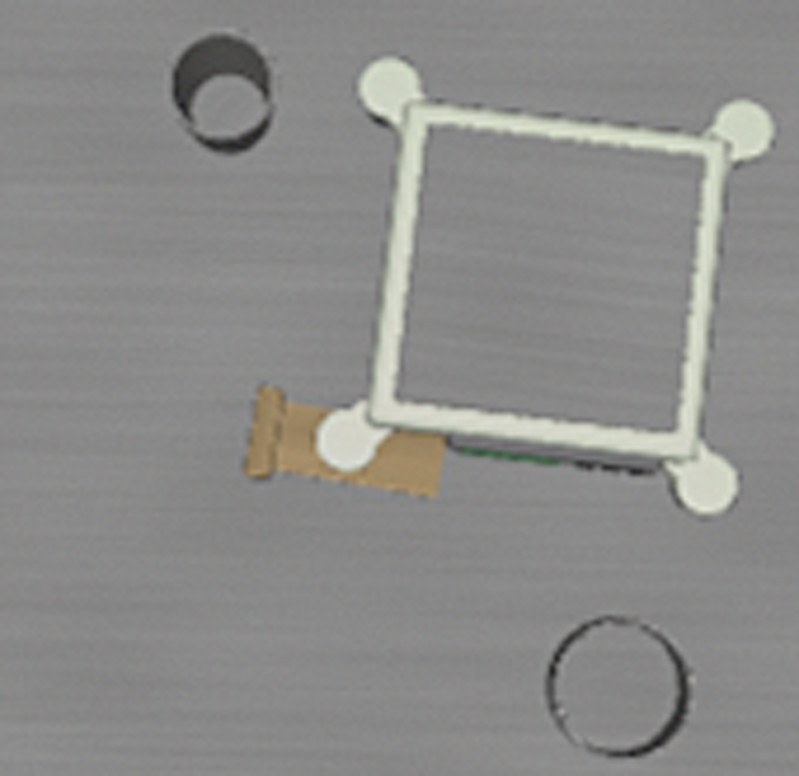

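View pics/s10.png

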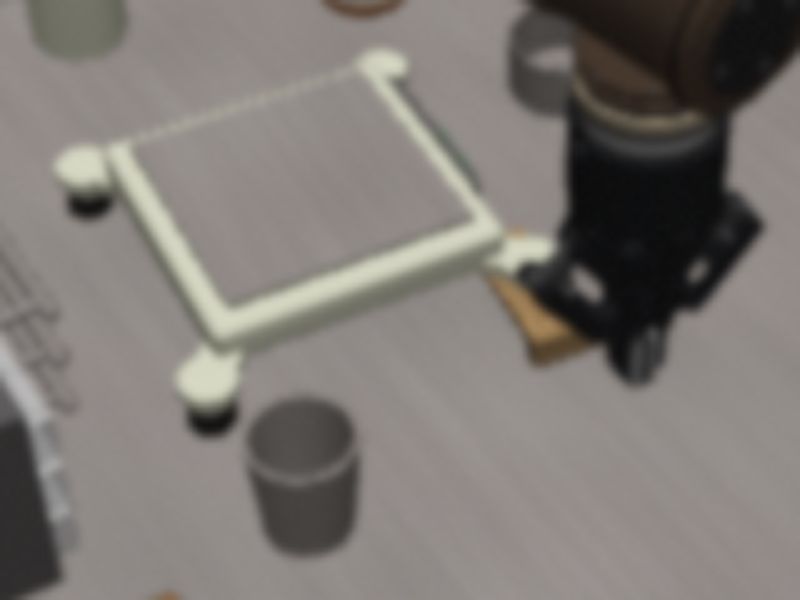

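The picture is identical to the one before the press: heel at (265,430), lugs unmoved, cup and ring where they were, arm clear. I hand in.

```bash
python3 -c "
from bench import manip
print(manip.job_done())"
```

```text
the job is handed in; nothing more can be done
None
```

The scale now stands level on the wedge and held level under the press check. I handed the job in at about 14.5 s.

- **Push:** I slid the wedge thin end first under the short foot, touching only its heel. The force held at about 11 N, then rose sharply to 24 N over the last few millimetres. The pictures show the short-foot lug raised and the opposite lug lowered.
- **Press:** I pressed the pan corner with the closed fingertips for about 1.6 s. The first press settled at only 5–6 N, so I pressed again to 10–13 N. Contact came at a pan height of about 66 mm, the level height, and moved no more than 0.1 mm. About 3–7 N of sideways force also showed during the press.
- **Last check:** The wedge and scale look the same in the pictures before and after the press. The cup and cake ring are where they started, and the arm is clear with zero force. I did not check the other bystanders in the last pictures, but the arm never went near them. No check failed.

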